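Tip the blue parts bin onto its base and park it against the stop rail

ROBOT

A 6-joint arm with a two-finger parallel gripper is mounted at the origin on the work surface. World frame = base frame: x ahead of the robot, y to its left, z up, the work surface at z = 0. Lengths are in m, angles in rad, forces in N, time in s.
With the tool pointing down it reaches from about 0.35 to 0.975 m from the base axis. Payload 4.9 kg.
Tool frame: the origin (TCP) lies on the centre line of the jaws, within the pads' length; the fingertips stand 8 mm ahead of it and the grasp point (between the pads) lies 11 mm behind it; z points along the fingers, y is the direction in which the jaws open and shut (so a half turn about z gives the same grasp; the last joint's range is limited). The gripper opens to 85 mm and grips with 20 to 120 N. Pads are 22 mm wide; open, the fingers measure 114 mm over their backs; the gripper's body (76 mm by 85 mm) begins 54 mm behind the grasp point. The pads swing forward as they close: fully open they stand 13 mm farther back than shut.
Start: joints at [-1.429, 0.053, 1.613, -0, 1.476, -0.119], TCP at [0.161, -0.604, 0.239] pointing down, gripper open.
Joint ranges: [-3.01, 3.01], [-1.01, 2.22], [0.06, 2.58], [-1.02, 4.17], [0.09, 2.62], [-3.14, 3.14]. Speed limits (rad/s): [2.57, 2.57, 3.14, 3.14, 3.14, 3.14].

INTERFACE

Orientations are given as a rotation vector (axis times angle).
In Python, from station import get_obs, get_image, calibration, finish_job gives the robot as it stands. The module is installed in compiled form; this text tells all that it offers.
- The arm moves only by the shell command python3 -m jog 'ROWS' [FORCE]. ROWS is JSON, a list of rows, each a list of 7 numbers: the shift along the tool's x, y, z in cm, then the turn, a rotation vector about the tool's x, y, z in rad, then the closure in counts, from 0 (fully open) to 255 (shut). In form: [[dx, dy, dz, ax, ay, az, jaw], ...]. A call has 1 to 8 rows; each row is the pose to reach, as a shift and turn from the pose measured when the call began, along the tool's axes at that moment; what a row does not reach only later rows make up. A row lasts 1/12 s, in which the tool goes at most 41.7 mm and 7.16 degrees, less where a joint would pass 70% of its speed; a pose out of reach is approached as far as the arm can. A call with a gripper value outside its range is refused whole. The fingers move at their own pace and stop on an object; FORCE is the grip in N (left out, the last holds). Time passes only in rows, so rows that repeat a pose let the fingers close. It gives the time, the measured TCP pose, the force and the opening at its end, in the units of the state.
- get_obs(): the state, without advancing time (a new reading comes with each control period).
- get_image(name): name is "side" or "top"; returns the picture (384x512x3 uint8, red, green, blue); there is no depth.
- calibration(name): a dict with "vfov" (degrees; the focal length in pixels is half the picture's height over the tangent of half this angle, whatever the lens; pixels are square), "cx", "cy" (the principal point, pixels), "R" (3x3) and "t" (3): a world point X has camera coordinates R X + t. Camera axes: x right, y down, z forward; pixel columns grow to the right and rows downward; lengths in m; the calibration is good to about 2 mm. A picture is of the moment at which its call begins. calibration takes no time and is no camera call.
- finish_job(): hands the job in, once; it reports no verdict.
The state is a dict: "t": time; "q": joint angles; "dq": joint speeds; "effort": joint torques, N m; "tool_pos": TCP position; "tool_rot": TCP orientation; "contact_force": force on the tool from outside, world axes, zero at the start; "wrist_torque": the same for the moment, N m; "opening": finger opening in m.
Only numpy, scipy, OpenCV 4.12 (cv2) and the standard library are available. Lean on these libraries where they do the work, as an engineer would, in place of code of your own. Each camera call takes 0.05 s, during which the arm holds its last target. There are 200 camera calls.

TASK

The blue parts bin has been left standing on its end. Push it over near the top so that it drops onto its base with its open side up, then push it along the bench until its front sits flush against the aluminium stop rail, in the free stretch between the two grey bins, and back off clear. Push only, never lift the bin, and leave the standing yellow bin and everything else where they are.

Things in the scene. Friction and masses are not known exactly. Their poses are not given: they have to be found in the camera images.
- blue_bin: Blue open parts bin, loose, 120 mm long, 80 wide, 60 high, walls 4 mm, 0.1 to 0.25 kg. Starts standing on its back wall (120 mm tall, foot 60 mm along its x, 80 along y). Origin: centre of the back wall's outer face, on the bench at the start. z: from back to front wall (up at the start). x: out of its base, at the start roughly towards the rail; the open side faces -x, roughly towards the robot.
- blue_bin_front (a point): Centre of the outer face of the blue bin's front wall, 120 mm along the bin's z from its origin: at the start 120 mm up, the top of the standing bin. Pushed there towards the bin's +x, on the front wall's edge (30 mm to -x, 116 to 120 mm up), with under 1.5 N, it topples by itself past about 20 degrees. When parked this point is 30 mm up and touches the rail.
- blue_bin_heel (a point): Middle of the edge between the blue bin's back wall and base, 30 mm along the bin's x from its origin. On the bench at the start; the bin pivots on it and it stays on the bench. Once toppled, the bin lies 35 to 100 mm short of the rail, its z level towards the rail, its x down, its back wall (60 mm high) towards the robot.
- blue_bin_mid (a point): Centre of the blue bin, half-way up: 60 mm up at the start, 30 mm up once the bin is on its base.
- rail: Fixed aluminium stop rail, 620 mm long, 30 mm high, 4 mm thick. Origin: on the bench, middle of the face the bins touch; x points away from the bins, roughly away from the robot; y along the rail. Two fixed grey bins of the blue one's size, on their bases (60 mm high), are parked against it, centred 250 mm either side of the origin and reaching 120 mm to -x; the 420 mm between is free.
- yellow_bin: Yellow bin of the same size and shape, loose, also standing on its back end wall, beside the blue one (on its left or right, centres 150 to 210 mm apart). Origin: centre of its foot on the bench. It must be left standing.
- jar: Clear jar with a black cap, 52 mm across, 75 mm tall, loose. Origin: centre of its underside.
- reel: Empty black reel lying flat on its flange, 64 mm across, 40 mm tall, loose. Origin: centre of its underside.
- screwdriver: Screwdriver lying on the left of the bench, loose, along its own x. Origin: centre of its underside.
- wrench: Steel wrench lying on the right of the bench, loose, along its own x. Origin: centre of its underside.
- spray_can: Blue can, 54 mm across, 150 mm tall, loose, far on the left. Origin: centre of its underside.
- mug: White mug, 80 mm across, 90 mm tall, loose, on the right of the bench. Origin: centre of its underside.
Not all that is in view belongs to the job. There is more than one size of the blue_bin; the job needs the largest.

How it is judged:
On the way:
1. the blue bin has been tipped onto its base, open side up (angle between blue_bin's own x axis and vertical above 3 rad and height (world z) of blue_bin_mid below 0.036 m), for 0.2 s.
At the end, for the whole second after the job is handed in: The blue bin rests flat on its base on the bench (within 0.1 rad), open side up, its front within 8 mm of the stop rail and square to it within 0.12 rad (7 degrees), between the two grey bins, at rest; the yellow bin still stands on its end (angle between blue_bin's own x axis and vertical above 3.04 rad and height (world z) of blue_bin_mid below 0.035 m and x of blue_bin_front in the frame of rail between -0.008 and 0.004 m and angle between the z axis of blue_bin and the x axis of rail, either way round below 0.12 rad and y of blue_bin_front in the frame of rail between -0.172 and 0.172 m and linear speed of blue_bin below 0.02 m/s and angle between yellow_bin's own z axis and vertical below 0.1 rad); the robot touches nothing.
It fails at once if the blue bin is lifted (the edge it tips over leaves the bench by more than 20 mm, or its centre rises above 90 mm) (height (world z) of blue_bin_heel above 0.02 m or height (world z) of blue_bin_mid above 0.09 m).
It fails at once if another thing is moved by more than 25 mm, or the yellow bin is tipped (distance of any of yellow_bin, jar, reel, screwdriver, wrench, spray_can, mug from where it was at the start of the episode above 0.025 m or angle between yellow_bin's own z axis and vertical above 0.3 rad).
It also fails if it takes over 54 s, if anything falls off the work surface, if the arm or the gripper's body presses on something with over 40 N, if the wrist force passes 120 N, or if a joint passes its speed limit or range.

## Working session

There is one attempt and no reset: what is moved stays moved. The work goes in short steps, Python scripts to look and compute and a shell command to move; the robot and the scene stay as the last step left them, time stands still between calls to the robot, and variables do not carry over. Pictures are saved under pics/ and viewed, about 8 in all and at most 12, crops included, and the job is handed in when it is done.

```bash
mkdir -p pics; python3 - <<'E'
from station import *
import cv2
o=get_obs();print(o['t'],o['tool_pos'],o['tool_rot'],o['q'])
for n in('side','top'):
    c=calibration(n);print(n,c)
    cv2.imwrite(f'pics/{n}0.png',cv2.cvtColor(get_image(n),cv2.COLOR_RGB2BGR))
E
```

```text
0.0 [ 0.16105472 -0.60326518  0.23804324] [-3.11287057e+00 -4.08219511e-01  2.41061775e-05] [-1.42902953e+00  5.33760562e-02  1.61430715e+00  8.21312119e-06
  1.47597888e+00 -1.19024303e-01]
side {'vfov': 50.229726956754384, 'cx': 258.81385264057855, 'cy': 192.71659754600546, 'R': array([[-9.77809011e-01, -2.09497676e-01, -5.11846304e-04],
       [-1.24750664e-01,  5.84220319e-01, -8.01950055e-01],
       [ 1.68305704e-01, -7.84090137e-01, -5.97390867e-01]]), 't': array([0.56677465, 0.15280908, 1.4298206 ])}
top {'vfov': 55.26600175980523, 'cx': 260.4952890718379, 'cy': 190.72187114392204, 'R': array([[-0.09880499, -0.9950955 , -0.00474516],
       [-0.97129047,  0.09747616, -0.21700972],
       [ 0.21640793, -0.01683271, -0.97615791]]), 't': array([0.0540454 , 0.57715772, 1.11873967])}
```

View pics/side0.png

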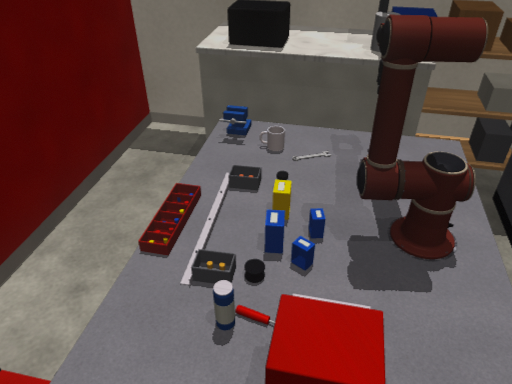

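View pics/top0.png

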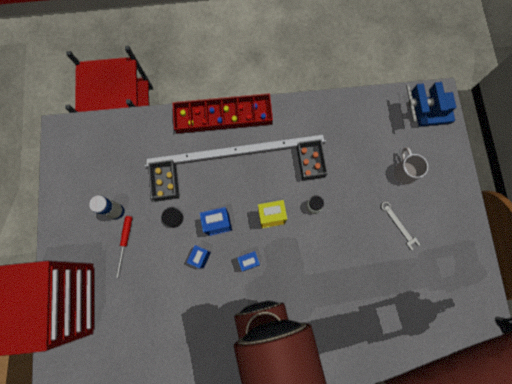

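The side view shows the large blue bin at (275,232), yellow at (283,200), small blue decoys at (303,253) and (317,222), and the rail from (228,175) to (190,275). In the top view, blue is at (215,221), yellow at (272,213), the decoys at (198,257) and (249,261), and the rail runs from (148,162) to (325,139).

```bash
cat >h.py <<'E'
import numpy as np,cv2
from station import *
def f(c): return 192/np.tan(np.radians(c['vfov']/2))
def ray(n,u,v):
    c=calibration(n); d=c['R'].T@np.array([(u-c['cx'])/f(c),(v-c['cy'])/f(c),1]); return -c['R'].T@c['t'],d
def onz(n,u,v,z):
    C,d=ray(n,u,v); return C+d*(z-C[2])/d[2]
def proj(n,X):
    c=calibration(n); p=c['R']@np.asarray(X)+c['t']; return np.array([c['cx'],c['cy']])+f(c)*p[:2]/p[2]
E
python3 - <<'E'
from h import *
print('cams',ray('top',0,0)[0],ray('side',0,0)[0])
im=cv2.imread('pics/top0.png');h=cv2.cvtColor(im,cv2.COLOR_BGR2HSV)
for nm,lo,hi in(('blue',(105,120,40),(130,255,255)),('yel',(22,120,60),(35,255,255))):
    m=cv2.inRange(h,lo,hi); m=cv2.morphologyEx(m,cv2.MORPH_CLOSE,np.ones((9,9)))
    for c in cv2.findContours(m,0,2)[0]:
        if cv2.contourArea(c)>120 and 180<c[:,0,1].mean()<290: print(nm,cv2.contourArea(c),cv2.boundingRect(c),cv2.approxPolyDP(c,2.5,True)[:,0].tolist())
cr=im[130:280,140:340];cv2.imwrite('pics/c1.png',cv2.resize(cr,None,fx=4,fy=4,interpolation=cv2.INTER_CUBIC))
E
```

```text
cams [0.3238236  0.01635264 1.21757186] [0.33261343 1.15057204 0.97699712]
blue 249.5 (237, 251, 23, 20) [[254, 251], [237, 258], [242, 270], [259, 264]]
blue 302.5 (187, 245, 23, 23) [[195, 245], [187, 262], [202, 267], [209, 252]]
blue 614.5 (200, 207, 32, 29) [[224, 207], [200, 213], [204, 232], [210, 235], [231, 229]]
yel 594.5 (258, 200, 29, 28) [[282, 200], [258, 205], [262, 227], [284, 223], [286, 215]]
```

View pics/c1.png

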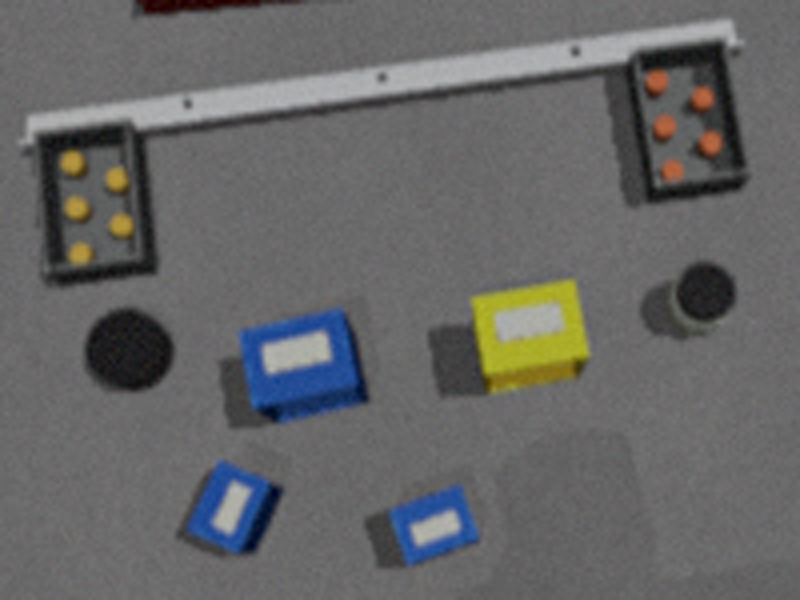

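The crop shows the large bin's top corners at (240,330), (345,310), (362,385) and (258,407), the decoys below it, and the rail with the grey bins' front corners against it.

```bash
python3 - <<'E'
from h import *
np.set_printoptions(precision=4,suppress=True)
P=lambda u,v,z:onz('top',140+(u+.5)/4-.5,130+(v+.5)/4-.5,z)
def quad(n,pts,z):
    p=np.array([P(*q,z) for q in pts]);print(n,p[:,:2].tolist().__repr__() if 0 else p[:,:2].round(3).tolist(),'c',p.mean(0)[:2],'sides',[round(float(np.linalg.norm(p[i]-p[(i+1)%4])),3) for i in range(4)],
     'yaw of x', np.degrees(np.arctan2(*( (p[0]+p[1]-p[2]-p[3])[[1,0]]))))
quad('blue',[(240,330),(345,310),(362,385),(258,407)],.12)
quad('yel',[(472,297),(575,281),(588,355),(487,374)],.12)
for z in (.06,.08,.12): 
  quad('sL%g'%z,[(223,460),(278,488),(240,552),(187,512)],z); quad('sR%g'%z,[(390,514),(462,487),(478,542),(408,564)],z)
quad('greyL',[(38,136),(130,122),(155,272),(46,284)],.06)
quad('greyR',[(630,55),(724,42),(745,186),(650,200)],.06)
for nm,u,v in(('railband lower',140,130),('railband lower',630,68),('lowR',740,45),('upL',28,116),('upR',733,20),('lowL',25,143)):
  print(nm,P(u,v,0)[:2],P(u,v,.03)[:2])
print('reel',P(128,350,.04),'jar',P(705,292,.075))
# side view check: project predicted blue top centre
print(proj('side',P(301,358,.12)), proj('side',P(530,327,.12)))
E
python3 - <<'E'
import cv2
im=cv2.imread('pics/side0.png')[160:290,180:340]
cv2.imwrite('pics/c2.png',cv2.resize(im,None,fx=4.5,fy=4.5,interpolation=cv2.INTER_CUBIC))
E
```

```text
blue [[0.519, 0.187], [0.527, 0.107], [0.469, 0.099], [0.46, 0.178]] c [0.4937 0.1428] sides [0.081, 0.059, 0.079, 0.06] yaw of x 8.677822165287672
yel [[0.527, 0.01], [0.532, -0.069], [0.474, -0.073], [0.468, 0.005]] c [ 0.5002 -0.0317] sides [0.079, 0.058, 0.077, 0.06] yaw of x 4.333303759436507
sL0.06 [[0.429, 0.217], [0.403, 0.175], [0.357, 0.208], [0.391, 0.247]] c [0.3949 0.2116] sides [0.049, 0.056, 0.052, 0.048] yaw of x -37.103011453986554
sR0.06 [[0.374, 0.09], [0.389, 0.032], [0.346, 0.024], [0.335, 0.079]] c [0.3612 0.0563] sides [0.06, 0.044, 0.056, 0.041] yaw of x 12.930293582524389
sL0.08 [[0.427, 0.213], [0.401, 0.172], [0.356, 0.204], [0.39, 0.243]] c [0.3937 0.2082] sides [0.048, 0.055, 0.051, 0.047] yaw of x -37.103011453986525
sR0.08 [[0.373, 0.089], [0.388, 0.032], [0.346, 0.024], [0.335, 0.078]] c [0.3605 0.0556] sides [0.059, 0.043, 0.055, 0.04] yaw of x 12.930293582524385
sL0.12 [[0.423, 0.206], [0.399, 0.167], [0.355, 0.198], [0.388, 0.235]] c [0.3912 0.2014] sides [0.046, 0.053, 0.049, 0.046] yaw of x -37.1030114539865
sR0.12 [[0.372, 0.086], [0.386, 0.031], [0.345, 0.024], [0.334, 0.076]] c [0.3592 0.0542] sides [0.056, 0.042, 0.054, 0.038] yaw of x 12.930293582524376
greyL [[0.708, 0.352], [0.712, 0.276], [0.584, 0.262], [0.583, 0.35]] c [0.6469 0.3101] sides [0.076, 0.129, 0.088, 0.125] yaw of x 3.7247262745613496
greyR [[0.729, -0.141], [0.732, -0.22], [0.608, -0.22], [0.604, -0.142]] c [ 0.6682 -0.1809] sides [0.079, 0.125, 0.079, 0.125] yaw of x 0.3619793433195968
railband lower [0.7245 0.2814] [0.7146 0.2749]
railband lower [ 0.738  -0.1475] [ 0.7278 -0.1435]
lowR [ 0.7494 -0.2459] [ 0.7389 -0.2394]
upL [0.7469 0.3777] [0.7365 0.3688]
upR [ 0.773 -0.243] [ 0.7619 -0.2366]
lowL [0.7227 0.381 ] [0.7129 0.372 ]
reel [0.5264 0.2913 0.04  ] jar [ 0.5212 -0.174   0.075 ]
[275.4992 216.9207] [282.4008 185.9979]
```

View pics/c2.png

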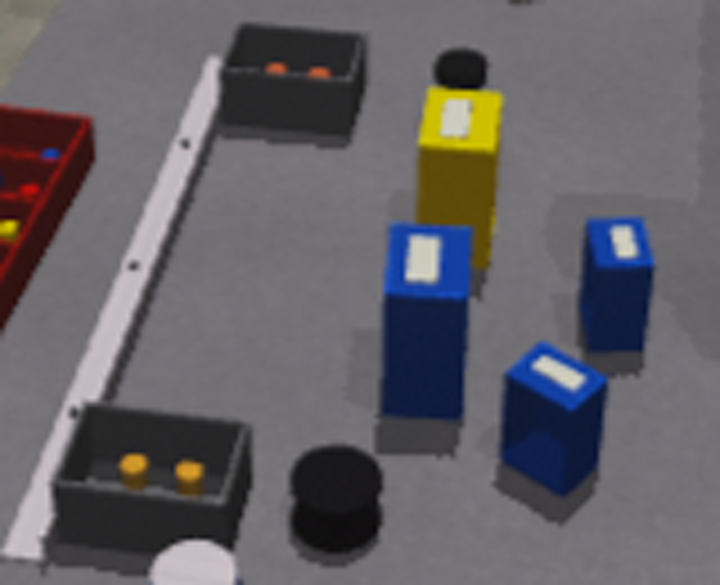

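The side crop agrees with the top-view estimates. The decoys are about 80 mm tall and the rail face is at x≈0.72. Measured sizes match the given ones (80×60 for the blue top, 79×125 for a grey bin). I'll set out now.

```bash
cat >go.py <<'E'
import sys;from h import *
from scipy.spatial.transform import Rotation as Ro
# args x y z yaw_deg: shift (cm) and turn for tool-down pose with tool x at that yaw
x,y,z,yaw=map(float,sys.argv[1:5]);o=get_obs();R=Ro.from_rotvec(o['tool_rot'])
a=np.radians(yaw);T=Ro.from_matrix(np.array([[np.cos(a),np.sin(a),0],[np.sin(a),-np.cos(a),0],[0,0,-1]]))
print('t',o['t'],'pos',o['tool_pos'].round(4),'yaw',np.degrees(np.arctan2(*R.as_matrix()[[1,0],0])).round(1),'F',o['contact_force'].round(1))
print('shift cm',(R.inv().apply(np.array([x,y,z])-o['tool_pos'])*100).round(2),'turn',(R.inv()*T).as_rotvec().round(3))
E
python3 go.py .42 -.3 .23 8;python3 go.py .42 .135 .22 8
```

```text
t 0.1 pos [ 0.1611 -0.6033  0.2382] yaw 14.9 F [-0.3 -0.5 -0.2]
shift cm [ 32.84 -22.63   0.87] turn [-0.002 -0.     0.121]
t 0.1 pos [ 0.1611 -0.6033  0.2382] yaw 14.9 F [-0.3 -0.5 -0.2]
shift cm [ 44.05 -64.65   1.95] turn [-0.002 -0.     0.121]
```

```bash
python3 -m jog '[[4,-2.8,0.1,0,0,0.02,255],[8,-5.6,0.2,0,0,0.04,255],[12,-8.4,0.3,0,0,0.06,255],[16,-11.2,0.4,0,0,0.08,255],[20,-14,0.5,0,0,0.1,255],[24,-16.8,0.6,0,0,0.12,255],[28,-19.6,0.7,0,0,0.12,255],[32,-22.4,0.8,0,0,0.12,255]]'; python3 go.py .42 .135 .22 8
```

```text
t: 0.77
tool_pos: [0.376, -0.3466, 0.2313]
tool_rot: [-3.132, -0.22, 0.0]
contact_force: [1.6, -0.5, 0.3]
opening: 0.0001
t 0.7667 pos [ 0.376  -0.3466  0.2313] yaw 8.0 F [ 1.6 -0.5  0.3]
shift cm [ 11.09 -47.07   1.24] turn [-0.002  0.     0.001]
```

```bash
python3 -m jog '[[3,-4,0,0,0,0,255],[5,-8,0,0,0,0,255],[6,-12,0,0,0,0,255],[7,-16,0,0,0,0,255],[8,-20,0,0,0,0,255],[9,-24,0,0,0,0,255],[10,-28,0,0,0,0,255],[11,-32,0,0,0,0,255]]'; python3 go.py .42 .135 .15 8
```

```text
t: 1.43
tool_pos: [0.4386, -0.0227, 0.2317]
tool_rot: [-3.132, -0.22, 0.0]
contact_force: [1.1, 0.5, 1.0]
opening: 0.0003
t 1.4333 pos [ 0.4386 -0.0227  0.2317] yaw 8.0 F [1.1 0.5 1. ]
shift cm [  0.36 -15.85   8.2 ] turn [-0.002  0.     0.   ]
```

```bash
python3 -m jog '[[0.4,-4,0.5,0,0,0,255],[0.4,-8,1.5,0,0,0,255],[0.4,-12,3,0,0,0,255],[0.4,-15.8,5,0,0,0,255],[0.4,-15.8,8,0,0,0,255],[0.4,-15.8,8,0,0,0,255]]'; python3 go.py .425 .133 .124 8
python3 - <<'E'
from h import *
a=cv2.cvtColor(get_image('top'),cv2.COLOR_RGB2BGR)[130:280,140:340];b=cv2.cvtColor(get_image('side'),cv2.COLOR_RGB2BGR)[130:280,180:340]
cv2.imwrite('pics/p1.png',np.hstack([cv2.resize(a,(440,330)),cv2.resize(b,(352,330))]))
E
```

```text
t: 1.93
tool_pos: [0.4157, 0.1359, 0.1457]
tool_rot: [-3.132, -0.227, 0.018]
contact_force: [-1.3, -0.9, -1.6]
opening: -0.0002
t 1.9333 pos [0.4157 0.1359 0.1457] yaw 8.3 F [-1.3 -0.9 -1.6]
shift cm [0.9  0.42 2.16] turn [-0.002  0.011  0.005]
```

View pics/p1.png

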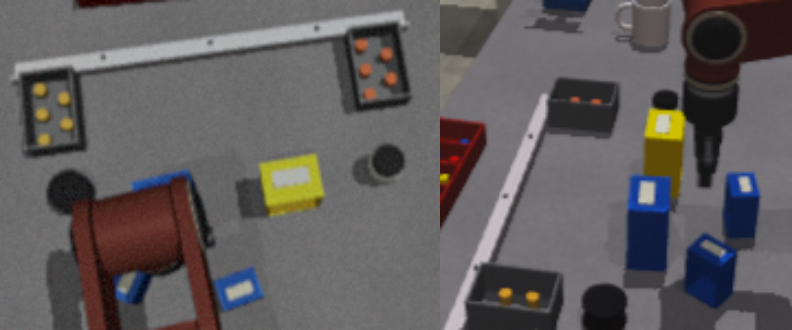

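The fingertips are at side-crop (706,180), on the robot side of the blue bin and clear of the decoys. Next I descend to tip height 0.11 and push.

```bash
python3 -m jog '[[0.5,0.2,1.4,0,0.011,0,255],[0.9,0.4,2.7,0,0.011,0,255],[0.9,0.4,2.7,0,0.011,0,255],[0.9,0.4,2.7,0,0.011,0,255]]'; python3 go.py .445 .136 .118 8
```

```text
t: 2.37
tool_pos: [0.4295, 0.1306, 0.1252]
tool_rot: [-3.132, -0.217, -0.013]
contact_force: [-0.1, 0.5, 0.7]
opening: -0.0
t 2.3667 pos [0.4295 0.1306 0.1252] yaw 7.9 F [-0.1  0.5  0.7]
shift cm [ 1.6  -0.32  0.73] turn [-0.002 -0.008 -0.001]
```

```bash
python3 -m jog '[[0.5,0,0,0,0,0,255],[1,0,0,0,0,0,255],[1.5,0,0,0,0,0,255],[2,0,0,0,0,0,255],[2.5,0,0,0,0,0,255],[3,0,0,0,0,0,255],[3.5,0,0,0,0,0,255],[4,0,0,0,0,0,255]]'; python3 go.py .5 .143 .118 8
```

```text
t: 3.03
tool_pos: [0.4715, 0.1363, 0.1307]
tool_rot: [-3.132, -0.217, -0.017]
contact_force: [-10.6, -2.3, 30.0]
opening: -0.0
t 3.0333 pos [0.4715 0.1363 0.1307] yaw 7.9 F [-10.6  -2.3  30. ]
shift cm [ 2.9  -0.26  1.3 ] turn [-0.001 -0.011 -0.001]
```

An upward force of 30 N means the tip is riding on the bin's top edge. I'll lift straight up and look.

```bash
python3 -m jog '[[0,0,-1.5,0,0,0,255],[-1,0,-3,0,0,0,255],[-4,0,-3,0,0,0,255],[-5,0,-3,0,0,0,255],[-5,0,-3,0,0,0,255],[-5,0,-3,0,0,0,255]]'; python3 go.py .42 .131 .118 8
python3 - <<'E'
from h import *
a=cv2.cvtColor(get_image('top'),cv2.COLOR_RGB2BGR)[130:280,140:340];b=cv2.cvtColor(get_image('side'),cv2.COLOR_RGB2BGR)[130:280,180:340]
cv2.imwrite('pics/p2.png',np.hstack([cv2.resize(a,(440,330)),cv2.resize(b,(352,330))]))
E
```

```text
t: 3.53
tool_pos: [0.4219, 0.1295, 0.1602]
tool_rot: [-3.132, -0.218, -0.019]
contact_force: [-0.1, -1.0, -0.2]
opening: -0.0
t 3.5333 pos [0.4219 0.1295 0.1602] yaw 8.0 F [-0.1 -1.  -0.2]
shift cm [-0.22 -0.17  4.22] turn [-0.001 -0.012 -0.001]
```

View pics/p2.png

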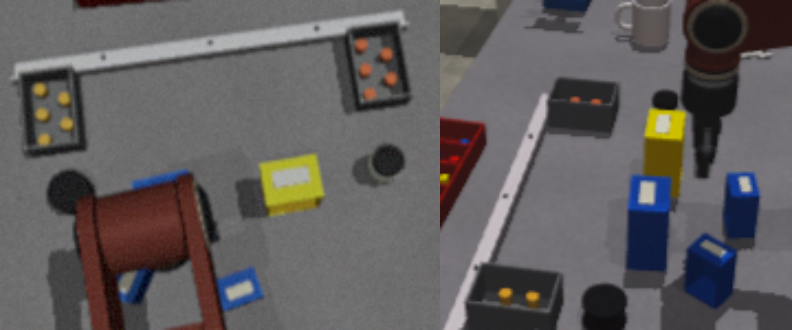

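Nothing has moved. The arm lags by a row or two, so I'll descend, settle, verify z, and only then push.

```bash
python3 -m jog '[[0,0,2.5,0,-0.012,0,255],[0,0,4.7,0,-0.012,0,255],[0,0,4.7,0,-0.012,0,255],[0,0,4.7,0,-0.012,0,255],[0,0,4.7,0,-0.012,0,255],[0,0,4.7,0,-0.012,0,255]]'; python3 go.py .445 .136 .112 8
```

```text
t: 4.13
tool_pos: [0.4241, 0.1297, 0.1148]
tool_rot: [-3.133, -0.218, -0.003]
contact_force: [0.1, 0.3, -1.0]
opening: -0.0002
t 4.1333 pos [0.4241 0.1297 0.1148] yaw 7.9 F [ 0.1  0.3 -1. ]
shift cm [ 2.16 -0.33  0.29] turn [-0.001 -0.002 -0.001]
```

```bash
python3 -m jog '[[0.5,-0.1,0.1,0,0,0,255],[1,-0.2,0.2,0,0,0,255],[1.5,-0.3,0.3,0,0,0,255],[2,-0.3,0.3,0,0,0,255],[2.5,-0.3,0.3,0,0,0,255],[3,-0.3,0.3,0,0,0,255],[3.5,-0.3,0.3,0,0,0,255],[4,-0.3,0.3,0,0,0,255]]'; python3 go.py .5 .143 .112 8
```

```text
t: 4.8
tool_pos: [0.4638, 0.1383, 0.1118]
tool_rot: [-3.133, -0.218, -0.002]
contact_force: [-0.1, -0.3, 0.3]
opening: 0.0001
t 4.8 pos [0.4638 0.1383 0.1118] yaw 7.9 F [-0.1 -0.3  0.3]
shift cm [ 3.65  0.03 -0.01] turn [-0.001 -0.002 -0.001]
```

```bash
python3 -m jog '[[0.5,0,0,0,0,0,255],[1,0,0,0,0,0,255],[1.5,0,0,0,0,0,255],[2,0,0,0,0,0,255],[2.5,0,0,0,0,0,255],[3,0,0,0,0,0,255],[3.5,0,0,0,0,0,255],[4,0,0,0,0,0,255]]'; 
python3 - <<'E'
from h import *
a=cv2.cvtColor(get_image('top'),cv2.COLOR_RGB2BGR)[130:280,140:340];b=cv2.cvtColor(get_image('side'),cv2.COLOR_RGB2BGR)[130:280,180:340]
cv2.imwrite('pics/p3.png',np.hstack([cv2.resize(a,(440,330)),cv2.resize(b,(352,330))]))
E
python3 go.py .5 .143 .112 8
```

```text
t: 5.47
tool_pos: [0.5039, 0.1439, 0.1119]
tool_rot: [-3.133, -0.218, -0.002]
contact_force: [-0.4, -0.3, 1.2]
opening: 0.0001
t 5.5667 pos [0.5041 0.1439 0.1121] yaw 7.9 F [-0.3  1.5  1.3]
shift cm [-0.42  0.03  0.  ] turn [-0.001 -0.002 -0.001]
```

View pics/p3.png

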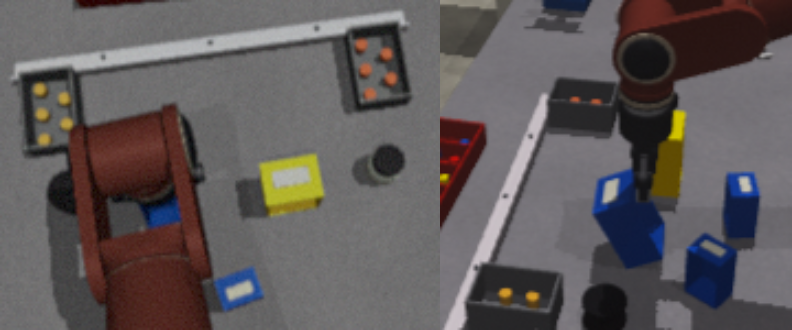

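The bin is tilting as planned, with its top at (615,185) in the side crop leaning towards the rail. I'll push a bit more, then back off upwards.

```bash
python3 -m jog '[[0.7,0,0,0,0,0,255],[1.4,0,0,0,0,0,255],[2,0,0,0,0,0,255],[2,0,0,0,0,0,255],[2,0,0,0,0,0,255],[1,0,0,0,0,0,255],[-2,0,-2,0,0,0,255],[-5,0,-4,0,0,0,255]]'; 
python3 - <<'E'
from h import *
a=cv2.cvtColor(get_image('top'),cv2.COLOR_RGB2BGR)[130:280,140:340];b=cv2.cvtColor(get_image('side'),cv2.COLOR_RGB2BGR)[130:280,180:340]
cv2.imwrite('pics/p4.png',np.hstack([cv2.resize(a,(440,330)),cv2.resize(b,(352,330))]))
E
python3 go.py .48 .14 .112 3
```

```text
t: 6.23
tool_pos: [0.452, 0.1365, 0.1501]
tool_rot: [-3.133, -0.217, 0.006]
contact_force: [-0.4, 0.7, 0.2]
opening: -0.0
t 6.3333 pos [0.4529 0.137  0.155 ] yaw 8.0 F [ 0.6 -0.3  1.2]
shift cm [2.69 0.08 4.32] turn [-0.001 -0.007  0.087]
```

View pics/p4.png

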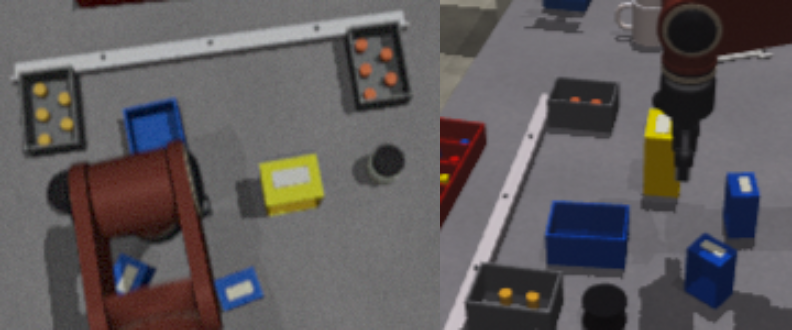

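The bin is on its base, open side up. Its rim corners in the side crop are about (547,235), (556,203), (629,204) and (625,238), and its front corners in the top crop are (124,106) and (178,99).

```bash
python3 - <<'E'
from h import *
for p in((547,235),(556,203),(629,204),(625,238)): print('side',onz('side',180+(p[0]-440)/2.2,130+p[1]/2.2,.06).round(3))
for p in((124,106),(178,99)): print('top',onz('top',140+p[0]/2.2,130+p[1]/2.2,.06).round(3))
E
python3 go.py .47 .142 .10 3
```

```text
side [0.637 0.204 0.06 ]
side [0.643 0.131 0.06 ]
side [0.531 0.11  0.06 ]
side [0.522 0.186 0.06 ]
top [0.643 0.2   0.06 ]
top [0.646 0.12  0.06 ]
t 6.3333 pos [0.4529 0.137  0.155 ] yaw 8.0 F [ 0.6 -0.3  1.2]
shift cm [ 1.72 -0.25  5.51] turn [-0.001 -0.007  0.087]
```

```bash
python3 -m jog '[[1,-0.2,0,0,-0.007,0.05,135],[2,-0.3,0,0,-0.007,0.095,135],[3.2,-0.5,0,0,-0.007,0.095,135],[3.2,-0.5,0,0,-0.007,0.095,135],[3.2,-0.5,0,0,-0.007,0.095,135],[3.2,-0.5,0,0,-0.007,0.095,135]]'; python3 go.py .485 .147 .033 2.4
```

```text
t: 6.83
tool_pos: [0.4831, 0.1463, 0.1544]
tool_rot: [-3.14, -0.07, 0.003]
contact_force: [-0.1, 0.4, 1.2]
opening: 0.04
t 6.8333 pos [0.4831 0.1463 0.1544] yaw 2.5 F [-0.1  0.4  1.2]
shift cm [ 0.21 -0.05 12.14] turn [-0.001  0.002  0.002]
```

```bash
python3 -m jog '[[0.1,0,3,0,0,0,135],[0.1,0,6,0,0,0,135],[0.1,0,9,0,0,0,135],[0.1,0,12,0,0,0,135],[0.1,0,12,0,0,0,135],[0.1,0,12,0,0,0,135],[0.1,0,12,0,0,0,135]]'; python3 go.py .575 .151 .033 2.4
```

```text
t: 7.42
tool_pos: [0.4847, 0.1465, 0.036]
tool_rot: [-3.14, -0.07, -0.0]
contact_force: [0.2, 0.6, 0.3]
opening: 0.0402
t 7.4167 pos [0.4847 0.1465 0.036 ] yaw 2.5 F [0.2 0.6 0.3]
shift cm [ 9.04 -0.05  0.3 ] turn [-0.001 -0.     0.002]
```

Now I push slowly to about 1 cm short of the rail, in two calls.

```bash
python3 -m jog '[[0.7,0,0.2,0,0,0,135],[1.4,0,0.2,0,0,0,135],[2.1,0,0.2,0,0,0,135],[2.8,0,0.2,0,0,0,135],[3.5,0,0.2,0,0,0,135],[4.2,0,0.2,0,0,0,135],[4.9,0,0.2,0,0,0,135],[5.6,0,0.2,0,0,0,135]]'; python3 -m jog '[[0.5,0,0,0,0,0,135],[1,0,0,0,0,0,135],[1.5,0,0,0,0,0,135],[2,0,0,0,0,0,135],[2.5,0,0,0,0,0,135],[3,0,0,0,0,0,135],[3.3,0,0,0,0,0,135]]'; python3 - <<'E'
from h import *
a=cv2.cvtColor(get_image('top'),cv2.COLOR_RGB2BGR)[130:280,140:340];b=cv2.cvtColor(get_image('side'),cv2.COLOR_RGB2BGR)[130:280,180:340]
cv2.imwrite('pics/p5.png',np.hstack([cv2.resize(a,(440,330)),cv2.resize(b,(352,330))]))
E
python3 go.py .587 .151 .033 2.4
```

```text
t: 8.08
tool_pos: [0.5411, 0.149, 0.0338]
tool_rot: [-3.14, -0.07, 0.001]
contact_force: [-2.8, -0.3, 1.5]
opening: 0.0402
t: 8.67
tool_pos: [0.5748, 0.1504, 0.0338]
tool_rot: [-3.14, -0.07, 0.0]
contact_force: [-1.4, -0.5, 1.9]
opening: 0.0404
t 8.7667 pos [0.5749 0.1505 0.0339] yaw 2.5 F [-0.2 -0.9  0.7]
shift cm [1.21 0.   0.09] turn [-0.001 -0.     0.002]
```

View pics/p5.png

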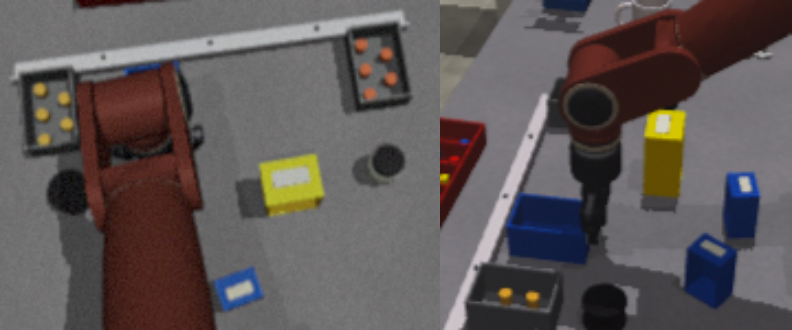

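The bin is nearly at the rail, with its front edge at (510,225) in the side crop. I'll finish gently while watching the force.

```bash
python3 -m jog '[[0.2,0,0,0,0,0,135],[0.4,0,0,0,0,0,135],[0.6,0,0,0,0,0,135],[0.7,0,0,0,0,0,135]]';python3 -m jog '[[0.15,0,0,0,0,0,135],[0.3,0,0,0,0,0,135],[0.3,0,0,0,0,0,135]]';
```

```text
t: 9.1
tool_pos: [0.582, 0.1508, 0.0337]
tool_rot: [-3.14, -0.069, -0.001]
contact_force: [-0.1, 0.0, -0.9]
opening: 0.0403
t: 9.35
tool_pos: [0.5855, 0.1509, 0.0338]
tool_rot: [-3.14, -0.069, -0.002]
contact_force: [-0.4, -0.6, -0.7]
opening: 0.0402
```

```bash
for i in 1 2; do python3 -m jog '[[0.15,0,0,0,0,0,135],[0.25,0,0,0,0,0,135],[0.3,0,0,0,0,0,135]]' | egrep 'tool_pos|force';done
```

```text
tool_pos: [0.5886, 0.151, 0.0338]
contact_force: [-1.8, 0.2, 0.3]
tool_pos: [0.5918, 0.1512, 0.0338]
contact_force: [-1.4, -0.0, 0.4]
```

```bash
python3 -m jog '[[0.15,0,0,0,0,0,135],[0.25,0,0,0,0,0,135],[0.3,0,0,0,0,0,135]]' | egrep 'tool_pos|force'; python3 - <<'E'
from h import *
b=cv2.cvtColor(get_image('side'),cv2.COLOR_RGB2BGR)[190:290,180:290]
cv2.imwrite('pics/p6.png',cv2.resize(b,None,fx=6,fy=6,interpolation=cv2.INTER_CUBIC))
E
```

```text
tool_pos: [0.5919, 0.1512, 0.0337]
contact_force: [-14.7, -1.7, 10.9]
```

View pics/p6.png

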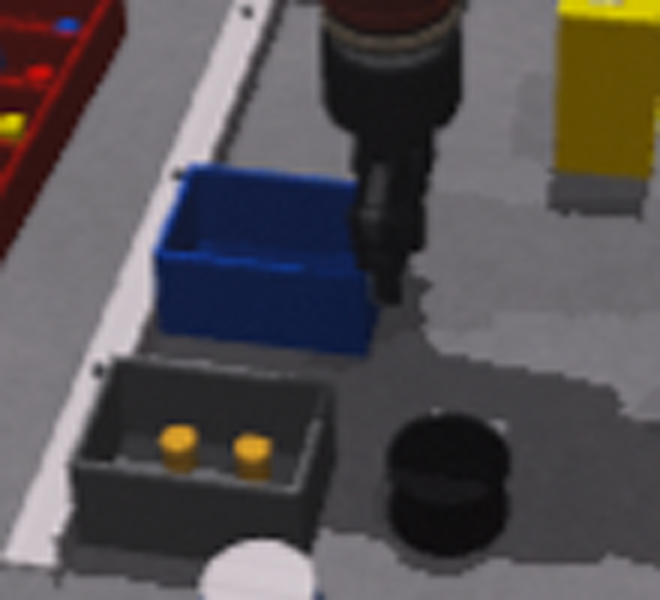

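The force jumped to 15 N with the tool stopped. The picture shows the bin's front at (160–190, 170–250) against the rail, parallel to the grey bin. I'll back off straight, then go up.

```bash
python3 -m jog '[[-1,0,0,0,0,0,135],[-3,0,0,0,0,0,135],[-5,0,0,0,0,0,135],[-7,0,-1,0,0,0,135],[-8,0,-3,0,0,0,135],[-9,0,-7,0,0,0,135],[-9,0,-11,0,0,0,135],[-9,0,-15,0,0,0,135]]';python3 -m jog '[[-2,3,-2,0,0,0,135],[-4,6,-3,0,0,0,135],[-6,10,-4,0,0,0,135],[-6,14,-4,0,0,0,135],[-6,18,-4,0,0,0,135],[-6,22,-4,0,0,0,135],[-6,26,-4,0,0,0,135],[-6,26,-4,0,0,0,135]]'; python3 - <<'E'
from h import *
T=get_image('top');S=get_image('side')
for n,I in(('top',T),('side',S)): cv2.imwrite(f'pics/{n}9.png',cv2.cvtColor(I,cv2.COLOR_RGB2BGR))
a=cv2.cvtColor(T,cv2.COLOR_RGB2BGR)[130:280,140:340]
cv2.imwrite('pics/p7.png',cv2.resize(a,None,fx=4,fy=4,interpolation=cv2.INTER_CUBIC))
E
```

```text
t: 10.82
tool_pos: [0.5023, 0.1471, 0.1858]
tool_rot: [-3.14, -0.07, 0.011]
contact_force: [1.3, -0.7, 0.6]
opening: 0.0401
t: 11.48
tool_pos: [0.4544, -0.1213, 0.2268]
tool_rot: [3.138, 0.058, -0.008]
contact_force: [0.6, 0.7, 0.7]
opening: 0.0401
```

View pics/p7.png

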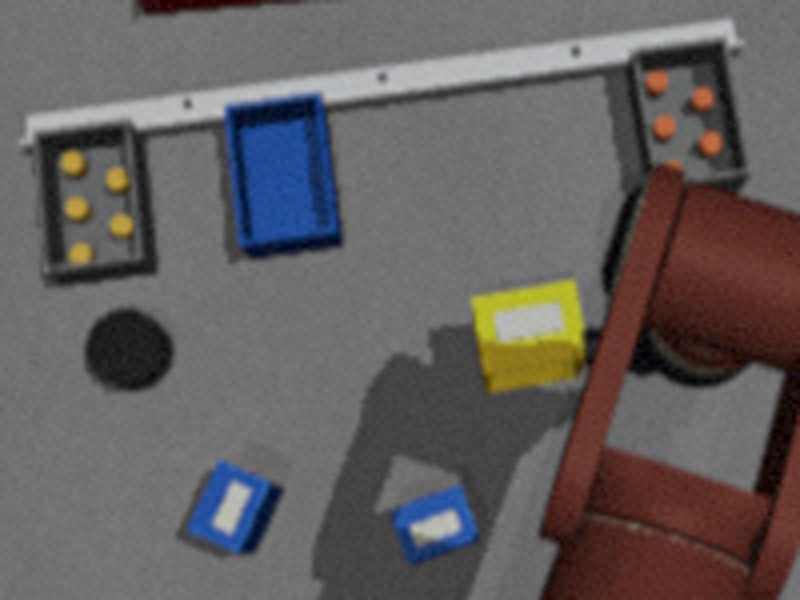

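Blue is parked against the rail, with front corners at (227,108) and (322,96). The dark strip on yellow's top looks like the arm's shadow, so I'll check it in the side view along with the numbers.

```bash
python3 - <<'E'
from h import *
P=lambda u,v,z:onz('top',140+(u+.5)/4-.5,130+(v+.5)/4-.5,z)[:2]
p=[P(*q,.06) for q in((227,106),(322,96),(340,240),(244,252))]
print(np.round(p,3).tolist(),'back yaw x',np.degrees(np.arctan2(*((p[0]+p[1]-p[2]-p[3])[[1,0]]))))
g=P(130,122,.06);h2=P(630,55,.06);m=(p[0]+p[1])/2
print('front mid',m,'rail by grey bins at that y',g[0]+(h2[0]-g[0])*(m[1]-g[1])/(h2[1]-g[1]))
for k in('side0','side9','top0','top9'):
    H=cv2.cvtColor(cv2.imread(f'pics/{k}.png'),cv2.COLOR_BGR2HSV);M=cv2.inRange(H,(20,150,30),(35,255,255))
    n,l,s,c=cv2.connectedComponentsWithStats(M)
    print(k,[s[i].tolist() for i in range(1,n) if s[i,4]>300])
E
```

```text
[[0.718, 0.196], [0.719, 0.117], [0.596, 0.112], [0.594, 0.19]] back yaw x 2.651891228918281
front mid [0.71857213 0.15630975] rail by grey bins at that y 0.7171620751916992
side0 [[273, 179, 19, 41, 486]]
side9 [[273, 179, 18, 41, 604]]
top0 [[258, 200, 29, 28, 451]]
top9 [[258, 200, 29, 28, 451]]
```

Yellow's outline is identical in both views before and after. Blue's front is within about 1.5 mm of the rail line, at yaw 2.7° against the rail's roughly 2.4°. Handing in.

```bash
python3 -c "
from station import *
o=get_obs();print(o['t'],o['contact_force'],abs(o['dq']).max());print(finish_job())"
```

```text
11.5833 [ 0.37156338  0.55047495 -0.77674143] 0.052224834699575146
the job is handed in; nothing more can be done
None
```

The blue bin is tipped onto its base, open side up, and parked flush against the rail in the free stretch between the two grey bins. I handed the job in at about 11.6 s; the hand-in reports no verdict.

- **How it went:** I toppled the bin with the closed fingertips on its top edge. I then pushed its back wall with half-open fingers until it stopped on the rail at about 15 N, and backed the arm off clear.
- **One failed step:** On the first try the fingertip had not finished coming down and rode onto the bin's top edge, pressing down with about 30 N. I lifted off, saw that nothing had visibly moved, and repeated the push lower.
- **Blue bin:** Its front is within about 1.5 mm of the rail line, which I estimated from the grey bins. Its yaw is about 2.7°, against about 2.4° for the rail.
- **Yellow bin:** It is still standing, with the same outline in both cameras as at the start. A dark strip on its top in the last picture appears to be the arm's shadow.
- **Other items:** The reel and the small blue bins look unmoved. I did not measure the jar, mug, wrench, screwdriver or spray can at the end; the arm hid the jar in the final top picture.
- **Arm:** Clear of everything at hand-in, with only sensor noise on the force reading.

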